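# Sort two look-alike tubs by heft on a stepped stand

## Task

The two lidded tubs on the bench look the same, but one is fuller than the other: lift them in turn to feel which is heavier. Stand the heavier tub in the middle of the low front step of the plywood stand and the lighter one in the middle of the high rear step, setting them down gently and never tipping them over, and leave the other things on the bench where they are.

Things in the scene. Friction and masses are not known exactly. Their poses are not given: they have to be found in the camera images.
- tub_a: Tub A: closed round screw-lid tub, upright, 64 high: body 57 diameter up to z 50, ribbed lid 61 diameter from z 47 to 64. Origin at the centre of the underside, z up. The two tubs look exactly alike, stand on the table (one nearer the robot, one farther) and differ only in how full they are; either may be the heavier. One weighs at least 200 g more than the other; neither is over 700 g. The contents are packed and shift by no more than 2. The lid does not come off.
- tub_b: Tub B: the twin of tub A, same shape and size, origin likewise at the centre of the underside. Sizes in mm.
- stand: Plywood stand with two steps, fixed to the bench: 220 deep (its x), 120 wide (its y). Origin at the centre of its underside on the table. Its x axis points from the low front step to the high rear step.
- step_low: Low front step (tread) of the stand: 110 deep (x) by 120 wide (y), 12 thick. Origin at the centre of its upper face, 22 above the table; axes as the stand's.
- step_high: High rear step (tread) of the stand: 110 deep (x) by 120 wide (y), 12 thick. Origin at the centre of its upper face, 62 above the table, 110 behind the low step's centre along the stand's x; axes as the stand's.
- tape_measure: Bystander: tape measure, 48 x 82 x 71, origin at the centre of its underside.
- offcut: Bystander: wood offcut, 51 x 103 x 19, origin at the centre of its underside.
- tape_roll: Bystander: roll of tape lying flat, 100 diameter, 36 high, origin at the centre of its underside.

How it is judged (in metres and radians):
At the end, for the whole second after the job is handed in: The heavier tub stands on the low front step and the lighter one on the high rear step, both upright (within 0.1 rad), at rest, released, and each centre within 36 mm of its step's centre (((horizontal distance between tub_a and step_low below 0.036 m and z of tub_a in the frame of step_low between -0.006 and 0.006 m and angle between each of tub_a, tub_b's own z axis and vertical below 0.1 rad and linear speed of each of tub_a, tub_b below 0.02 m/s and contact force between tub_a and step_low above 0.5 N and horizontal distance between tub_b and step_high below 0.036 m and z of tub_b in the frame of step_high between -0.006 and 0.006 m and contact force between tub_b and step_high between 0.5 and 3.4 N and contact force between tub_a and step_low above 3.6 N) or (horizontal distance between tub_b and step_low below 0.036 m and z of tub_b in the frame of step_low between -0.006 and 0.006 m and angle between each of tub_b, tub_a's own z axis and vertical below 0.1 rad and linear speed of each of tub_b, tub_a below 0.02 m/s and contact force between tub_b and step_low above 0.5 N and horizontal distance between tub_a and step_high below 0.036 m and z of tub_a in the frame of step_high between -0.006 and 0.006 m and contact force between tub_a and step_high between 0.5 and 3.4 N and contact force between tub_b and step_low above 3.6 N))); the robot touches nothing.
It fails at once if a tub is tipped over (tilted more than 0.7 rad) (angle between any of tub_a, tub_b's own z axis and vertical above 0.7 rad).
It fails at once if a tub is let fall (moves faster than 0.5 m/s while no finger touches it: a drop of some 13 mm) ((linear speed of tub_a above 0.5 m/s and contact force between tub_a and the fingers below 0.05 N) or (linear speed of tub_b above 0.5 m/s and contact force between tub_b and the fingers below 0.05 N)).
It fails at once if a tub is rammed onto the stand (more than 100 N) (contact force between any of tub_a, tub_b and stand above 100 N).
It fails at once if a bystander is moved by more than 30 mm (distance of any of tape_measure, offcut, tape_roll from where it was at the start of the episode above 0.03 m).
It also fails if it takes over 64 s, if anything falls off the work surface, if the arm or the gripper's body presses on something with over 40 N, if the wrist force passes 120 N, or if a joint passes its speed limit or range.

## Robot

A 6-joint arm with a two-finger parallel gripper is mounted at the origin on a cart in front of the work surface, level with it; the furniture and walls round the work are solid. World frame = base frame: x ahead of the robot, y to its left, z up, the work surface at z = 0. Lengths are in mm, angles in rad, forces in N, time in s.
With the tool pointing down it reaches from about 350 to 975 mm from the base axis. Payload 7.1 kg.
Tool frame: the origin (TCP) lies at the very end of the fingers, on their centre line; the grasp point (between the pads) lies 19 mm behind it; z points along the fingers, y is the line along which they close (so a half turn about z gives the same grasp; the last joint's range is limited). The gripper opens to 88 mm and grips with 3 to 60 N. Pads are 20 mm wide; open, the fingers measure 115 mm over their backs; the gripper's body (75 mm by 178 mm) begins 61 mm behind the grasp point.
Start: joints at [1.237, 0.423, 1.63, -0, 1.089, -0.019], TCP at [193.484, 594.28, 222.675] pointing down, gripper open.
Joint ranges: [-3, 3], [-0.9, 2.11], [0.09, 2.58], [-1.31, 4.45], [0.11, 2.69], [-2.54, 2.54]. Speed limits (rad/s): [2.39, 2.39, 3.01, 3.14, 3.14, 3.14].

## Interface

Orientations are given as a rotation vector (axis times angle).
In Python, from workcell import * gives the robot as it stands.
- The arm moves only by the tool step_arm, never from a script. Its argument "deltas" is a list of rows, each a list of 3 entries, a list of its own where there are three numbers: the shift along the tool's x, y, z in units of 300 mm (1.0 is 300 mm), then the turn, a rotation vector about the tool's x, y, z in units of 1.5 rad (1.0 is 1.5 rad), then the gripper command: -1 is shut, 1 is fully open, values between are in proportion. In form: [[[dx, dy, dz], [rx, ry, rz], gripper], ...]. A call has 1 to 20 rows; each row is the pose to reach, as a shift and turn from the pose commanded when the call began, along the tool's axes at that moment; what a row does not reach only later rows make up. A row lasts 1/12 s, in which the tool goes at most 41.7 mm and 7.16 degrees, less where a joint would pass 70% of its speed; a pose out of reach is approached as far as the arm can. A call with a number of a shift or a turn outside -1 to 1 is refused whole. A call with a gripper value outside its range is refused whole. The fingers move at their own pace and stop on an object; the grip force is fixed at half the most. Time passes only in rows, so rows that repeat a pose let the fingers close. It gives the time, the measured TCP pose, the force, the opening and the grip force at its end, in the units of the state.
- get_obs(): the state, without advancing time (a new reading comes with each control period).
- get_image(name): name is "scene" or "top" or "wrist"; returns a dict with "pixels" (400x640x3 uint8, red, green, blue), "fx", "fy", "cx", "cy" (pixels), "T" (4x4, takes a point from camera to world coordinates). Camera axes: x right, y down, z forward; pixel columns grow to the right and rows downward; lengths in mm; the calibration is good to about 2 mm. The wrist camera is an equidistant fisheye: a pixel r from the principal point sees the ray r / f radians off the axis. A picture is of the moment at which its call begins. There is no depth.
- close_job(): hands the job in; it is judged then, once.
The state is a dict: "t": time; "qpos": joint angles; "qvel": joint speeds; "joint_torque": joint torques, N m; "ee_pos": TCP position; "orientation": TCP orientation; "ft_force": force on the tool from outside, world axes, zero at the start; "moment": the same for the moment, N m; "width": finger opening in mm; "grasp_force": force on a finger pad.
Only numpy, scipy, OpenCV 4.12 (cv2) and the standard library are available. Lean on these libraries where they do the work, as an engineer would, in place of code of your own. Each camera call takes 0.05 s, during which the arm holds its last target. There are 200 camera calls.

## Working session

There is one attempt and no reset: what is moved stays moved. The work goes in short steps, Python scripts to look and compute and a tool call to move; the robot and the scene stay as the last step left them, time stands still between calls to the robot, and variables do not carry over. Pictures are saved under pics/ and viewed, at most 10 in all, crops included, and the job is handed in when it is done.

Besides the shell and the picture viewer there is one more tool, called after "Emit:" by a JSON object that holds its "name" and its "arguments", one argument or row to a line. step_arm: Moves the arm, as the interface text tells. Its arguments: {"type":"object","properties":{"deltas":{"type":"array","items":{"type":"array"}}},"required":["deltas"]}

```bash
mkdir -p pics; python3 - <<'E'
from workcell import *
import cv2,numpy as np
o=get_obs();print(o)
for n in ("top","scene"):
    d=get_image(n);cv2.imwrite(f"pics/{n}0.png",d["pixels"][:,:,::-1]);print(n,d["fx"],d["fy"],d["cx"],d["cy"],np.round(d["T"],3).tolist())
E
```

```text
{'t': 0.0, 'qpos': array([ 1.23701041e+00,  4.23852123e-01,  1.63067539e+00, -9.36793167e-07,
        1.08858542e+00, -1.90150305e-02]), 'qvel': array([ 7.85517590e-04,  7.30786132e-05, -6.92251420e-04, -1.20347334e-03,
        1.07943645e-03, -7.33661857e-05]), 'joint_torque': array([-1.72379590e-03, -5.44619608e+01, -2.73668772e+01,  6.41619111e-02,
        2.28783960e-02, -1.34052730e-04]), 'ee_pos': array([193.30451924, 593.77987862, 221.90038759]), 'orientation': array([-4.92359739e-01, -3.10250055e+00,  2.35101319e-03]), 'ft_force': array([ 0.02531162, -0.99880075,  0.10657627]), 'moment': array([ 0.00426613, -0.02157321,  0.03079916]), 'grasp_force': 0.0, 'width': 87.75084326504795}
top 421.1635801161233 421.1635801161233 311.0363422776699 193.9073076291635 [[-0.017, -0.997, 0.071, 559.089], [-1.0, 0.017, -0.004, 231.935], [0.003, -0.071, -0.997, 1067.646], [0.0, 0.0, 0.0, 1.0]]
scene 496.7294746569759 496.7294746569759 312.446098082099 203.44260954928453 [[0.778, -0.338, 0.53, -110.395], [-0.629, -0.417, 0.656, -700.168], [-0.001, -0.843, -0.537, 824.008], [0.0, 0.0, 0.0, 1.0]]
```

View pics/top0.png

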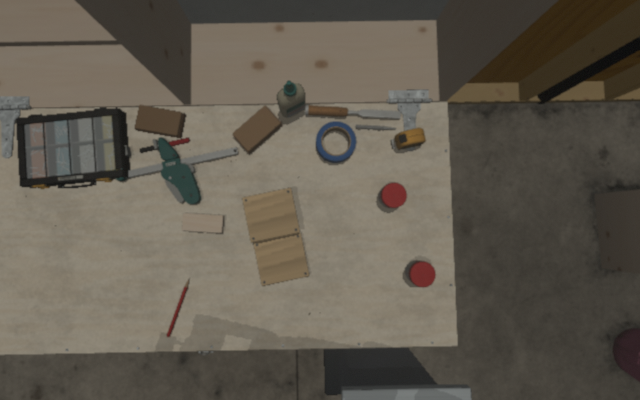

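View pics/scene0.png

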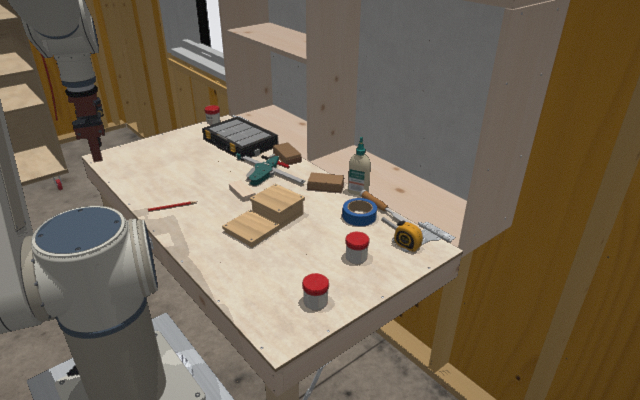

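Top view: red tub lids at about (393,195) and (421,274). The stand's high step is around (271,214) and the low step around (281,260). Tape measure is at (409,139), tape roll at (336,142), offcut at (203,223).

```bash
cat > h.py <<'E'
from workcell import *
import cv2,numpy as np
from scipy.spatial.transform import Rotation as R
def ray(d,u,v,z):
    T=np.array(d["T"]);r=T[:3,:3]@[(u-d["cx"])/d["fx"],(v-d["cy"])/d["fy"],1]
    return T[:3,3]+r*(z-T[2,3])/r[2]
def proj(d,p):
    T=np.array(d["T"]);c=T[:3,:3].T@(np.array(p)-T[:3,3]);return c[0]/c[2]*d["fx"]+d["cx"],c[1]/c[2]*d["fy"]+d["cy"]
def reds(d,amin=150):
    h=cv2.cvtColor(d["pixels"],cv2.COLOR_RGB2HSV)
    m=(((h[...,0]<8)|(h[...,0]>172))&(h[...,1]>150)&(h[...,2]>70)).astype(np.uint8)*255
    cs,_=cv2.findContours(m,cv2.RETR_EXTERNAL,cv2.CHAIN_APPROX_NONE)
    return [(cv2.contourArea(c),cv2.minEnclosingCircle(c)) for c in cs if cv2.contourArea(c)>amin]
def delta(p,yaw=None,w=1):
    "row from current pose to world TCP p (tool stays down)"
    o=get_obs();r=R.from_rotvec(o["orientation"])
    return np.round(r.inv().apply(np.array(p)-o["ee_pos"])/300,4)
E
python3 - <<'E'
from h import *
t=get_image("top");s=get_image("scene");o=get_obs()
print("tcp proj",proj(t,o["ee_pos"]),proj(s,o["ee_pos"]))
M=R.from_rotvec(o["orientation"]).as_matrix();print(M.round(3))
for a,((u,v),r) in reds(t): print("top",a,u,v,r,ray(t,u,v,60).round(1))
for a,((u,v),r) in reds(s): print("scene",a,u,v,r,ray(s,u,v,56).round(1))
h=cv2.cvtColor(t["pixels"],cv2.COLOR_RGB2HSV)
print("hsv stand",h[214,271],h[262,281],"table",h[260,340],h[230,220])
m=cv2.inRange(h,(8,85,60),(25,200,255))
m[:170]=0;m[300:]=0;m[:,:225]=0;m[:,330:]=0
cs,_=cv2.findContours(m,cv2.RETR_EXTERNAL,cv2.CHAIN_APPROX_NONE)
for c in cs:
    if cv2.contourArea(c)>300: print(cv2.contourArea(c),cv2.minAreaRect(c),cv2.boxPoints(cv2.minAreaRect(c)).round(1).tolist())
im=t["pixels"][170:300,220:340,::-1];im=np.hstack([im,cv2.cvtColor(m[170:300,220:340],cv2.COLOR_GRAY2BGR)])
cv2.imwrite("pics/stand.png",cv2.resize(im,None,fx=3.3,fy=3.3,interpolation=cv2.INTER_NEAREST))
E
```

```text
tcp proj (np.float64(126.0736274202356), np.float64(416.38566033626705)) (np.float64(97.62207493181279), np.float64(153.03798564338513))
[[-0.951  0.31  -0.   ]
 [ 0.31   0.951 -0.001]
 [ 0.    -0.001 -1.   ]]
top 390.5 422.0 274.0 11.70479965209961 [436.  -31.9  60. ]
top 370.5 393.4702453613281 194.64498901367188 11.454469680786133 [625.5  29.8  60. ]
scene 409.0 315.1666564941406 283.5 12.660195350646973 [436.6 -32.2  56. ]
scene 299.5 356.8999938964844 239.6999969482422 11.229531288146973 [626.5  30.1  56. ]
hsv stand [ 18  88 125] [ 18  85 114] table [ 21  38 133] [ 17  53 135]
3813.0 ((275.2220764160156, 236.39328002929688), (88.49440002441406, 48.3010368347168), 77.82854461669922) [[242.3000030517578, 198.1999969482422], [289.5, 188.0], [308.20001220703125, 274.6000061035156], [260.8999938964844, 284.70001220703125]]
```

View pics/stand.png

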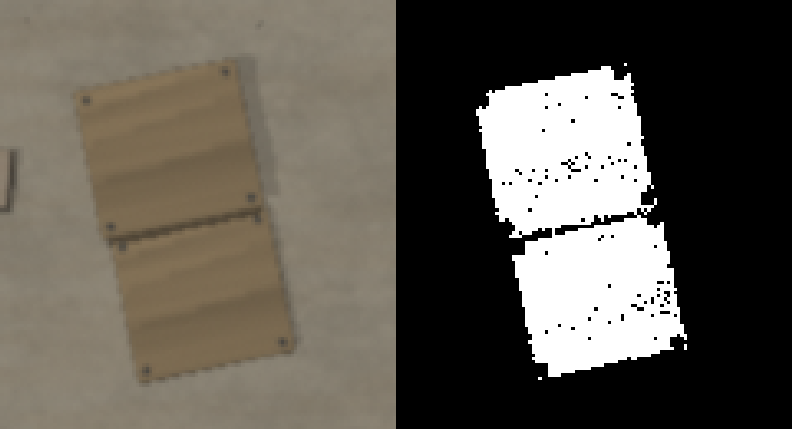

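The crop shows the stand clearly. High tread corners are at crop (75,92), (240,57), (264,208), (101,240). Low tread corners are at (112,243), (268,213), (297,350), (140,383).

```bash
python3 - <<'E'
from h import *
t=get_image("top")
f=lambda c,z:np.array([ray(t,a/3.3+220-.5,b/3.3+170-.5,z) for a,b in c])
H=f([(75,92),(240,57),(264,208),(101,240)],62);L=f([(140,383),(297,350)],22)
print(H.round(1),L.round(1))
yaw=lambda v:np.arctan2(v[1],v[0])
ys=[yaw(H[0]-H[1])-np.pi/2,yaw(H[3]-H[2])-np.pi/2,yaw(H[0]-H[3]),yaw(H[1]-H[2]),yaw(L[0]-L[1])-np.pi/2];print(np.round(ys,3))
a=np.mean(ys);x=np.array([np.cos(a),np.sin(a)])
hc=H.mean(0)[:2];lf=L.mean(0)[:2];print("high",hc,"low(from front)",lf+55*x,"low from high",hc-110*x,"dist",np.linalg.norm(hc-lf))
print(delta([436,-32,150]),delta([436,-32,37]))
E
```

```text
[[625.  392.2  62. ]
 [648.4 272.3  62. ]
 [538.9 256.6  62. ]
 [518.1 374.1  62. ]] [[410.3 351.6  22. ]
 [432.5 234.6  22. ]]
[0.193 0.176 0.167 0.143 0.187]
high [582.6281664  323.80891291] low(from front) [475.59891398 302.6047327 ] low from high [474.27212276 304.86246713] dist 164.10023865690317
[-1.4152 -1.7336  0.2422] [-1.4152 -1.7333  0.6189]
```

Emit:
{"name": "step_arm", "arguments": {
  "deltas": [
    [[-0.71,-0.87,0],[0,0,0],1],
    [[-0.71,-0.87,0],[0,0,0],1],
    [[-0.71,-0.87,0],[0,0,0],1],
    [[-0.71,-0.87,0],[0,0,0],1],
    [[-0.71,-0.87,0],[0,0,0],1],
    [[-0.71,-0.87,0],[0,0,0],1],
    [[-0.71,-0.87,0],[0,0,0],1],
    [[-0.71,-0.87,0],[0,0,0],1],
    [[-0.71,-0.87,0],[0,0,0],1],
    [[-0.71,-0.87,0],[0,0,0],1]
  ]
}}

```text
t: 1.08
ee_pos: [315.8, 278.4, 222.9]
orientation: [0.499, 3.102, 0.0]
ft_force: [0.7, -0.1, -0.2]
width: 87.6
grasp_force: 0.0
```

Emit:
{"name": "step_arm", "arguments": {
  "deltas": [
    [[-0.7,-0.86,0.24],[0,0,0],1],
    [[-0.7,-0.86,0.24],[0,0,0],1],
    [[-0.7,-0.86,0.24],[0,0,0],1],
    [[-0.7,-0.86,0.24],[0,0,0],1],
    [[-0.7,-0.86,0.24],[0,0,0],1],
    [[-0.7,-0.86,0.24],[0,0,0],1],
    [[-0.7,-0.86,0.24],[0,0,0],1],
    [[-0.7,-0.86,0.24],[0,0,0],1],
    [[-0.7,-0.86,0.24],[0,0,0],1],
    [[-0.7,-0.86,0.24],[0,0,0],1],
    [[-0.7,-0.86,0.24],[0,0,0],1],
    [[-0.7,-0.86,0.24],[0,0,0],1]
  ]
}}

```text
t: 2.08
ee_pos: [434.7, -28.5, 150.7]
orientation: [-0.49, -3.103, -0.0]
ft_force: [1.2, 0.4, 0.4]
width: 87.9
grasp_force: 0.0
```

```bash
python3 - <<'E'
from h import *
o=get_obs();print(o['t'],o['ee_pos'],o['orientation'],o['ft_force'],delta([436,-32,37]))
s=get_image("scene");cv2.imwrite("pics/s1.png",s["pixels"][:,:,::-1])
E
```

```text
2.0833 [434.73990385 -28.53590706 150.74128838] [-4.89766623e-01 -3.10272813e+00 -4.76477751e-04] [1.16857585 0.4118983  0.36944988] [-0.0077 -0.0098  0.3791]
```

View pics/s1.png

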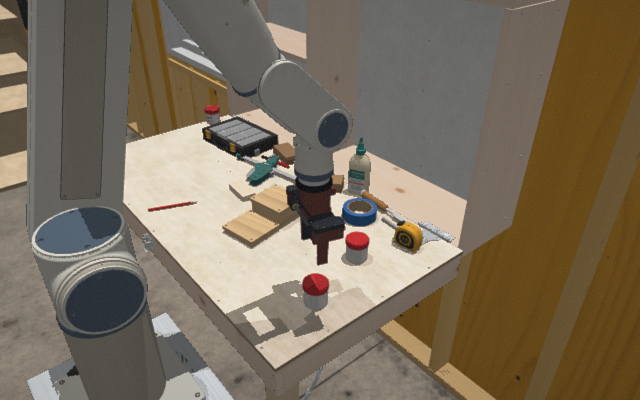

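The gripper hangs above the near tub (lid at 315,284), so I'll descend, grip and lift.

Emit:
{"name": "step_arm", "arguments": {
  "deltas": [
    [[-0.008,-0.01,0.1],[0,0,0],1],
    [[-0.008,-0.01,0.2],[0,0,0],1],
    [[-0.008,-0.01,0.28],[0,0,0],1],
    [[-0.008,-0.01,0.34],[0,0,0],1],
    [[-0.008,-0.01,0.38],[0,0,0],1],
    [[-0.008,-0.01,0.38],[0,0,0],1],
    [[-0.008,-0.01,0.38],[0,0,0],-1],
    [[-0.008,-0.01,0.38],[0,0,0],-1],
    [[-0.008,-0.01,0.38],[0,0,0],-1],
    [[-0.008,-0.01,0.38],[0,0,0],-1],
    [[-0.008,-0.01,0.38],[0,0,0],-1],
    [[-0.008,-0.01,0.38],[0,0,0],-1],
    [[-0.008,-0.01,0.38],[0,0,0],-1],
    [[-0.008,-0.01,0.38],[0,0,0],-1]
  ]
}}

```text
t: 3.3
ee_pos: [436.9, -33.9, 37.5]
orientation: [0.492, 3.101, 0.0]
ft_force: [0.2, 0.0, 7.5]
width: 59.2
grasp_force: 30.0
```

Emit:
{"name": "step_arm", "arguments": {
  "deltas": [
    [[0,0,-0.03],[0,0,0],-1],
    [[0,0,-0.1],[0,0,0],-1],
    [[0,0,-0.2],[0,0,0],-1],
    [[0,0,-0.3],[0,0,0],-1],
    [[0,0,-0.36],[0,0,0],-1],
    [[0,0,-0.4],[0,0,0],-1],
    [[0,0,-0.4],[0,0,0],-1],
    [[0,0,-0.4],[0,0,0],-1]
  ]
}}

```text
t: 3.97
ee_pos: [436.2, -33.8, 157.1]
orientation: [0.493, 3.102, 0.0]
ft_force: [0.4, -0.8, -5.5]
width: 59.3
grasp_force: 30.0
```

Emit:
{"name": "step_arm", "arguments": {
  "deltas": [
    [[0,0,0],[0,0,0],-1],
    [[0,0,0],[0,0,0],-1],
    [[0,0,0],[0,0,0],-1]
  ]
}}

```text
t: 4.22
ee_pos: [435.5, -33.7, 155.6]
orientation: [-0.492, -3.1, 0.0]
ft_force: [0.0, 0.4, -5.0]
width: 59.8
grasp_force: 30.0
```

```bash
python3 - <<'E'
from h import *
F=[]
for i in range(10): s=get_image("scene");F.append(get_obs()['ft_force'])
print(np.mean(F,0),np.std(F,0))
o=get_obs();print(o['t'],o['ee_pos'],o['width'],"low",delta([475,304,150]),"high",delta([583,324,190]))
for a,((u,v),r) in reds(s): print("scene",a,u,v,r)
E
```

```text
[ 0.09451753  0.34116988 -5.07313672] [0.43932301 0.33503546 0.54961127]
4.7167 [436.37014084 -33.76462832 156.66912486] 59.41592085060178 low [0.2261 1.1104 0.0222] high [-0.0956  1.2853 -0.1111]
scene 187.0 311.7916564941406 243.0833282470703 10.772775650024414
scene 298.5 356.7916564941406 239.4166717529297 11.319724082946777
```

The near tub weighs about 5.1 N. That is above the 3.6 N limit for the heavier tub, so it goes on the low step.

Emit:
{"name": "step_arm", "arguments": {
  "deltas": [
    [[0.02,0.1,0],[0,0,0],-1],
    [[0.05,0.22,0],[0,0,0],-1],
    [[0.07,0.34,0],[0,0,0],-1],
    [[0.09,0.46,0],[0,0,0],-1],
    [[0.12,0.58,0],[0,0,0],-1],
    [[0.14,0.7,0],[0,0,0],-1],
    [[0.17,0.82,0],[0,0,0],-1],
    [[0.19,0.92,0],[0,0,0],-1],
    [[0.2,0.98,0],[0,0,0],-1],
    [[0.2,1.0,0],[0,0,0],-1],
    [[0.2,1.0,0],[0,0,0],-1]
  ]
}}

```text
t: 5.63
ee_pos: [472.4, 271.3, 156.5]
orientation: [0.489, 3.103, 0.0]
ft_force: [-0.4, -0.1, -5.0]
width: 59.5
grasp_force: 30.0
```

```bash
python3 - <<'E'
from h import *
o=get_obs();print(o['t'],o['ee_pos'],o['ft_force'],delta([475,304,60]))
E
```

```text
5.6333 [472.3768456  271.31471923 156.49721914] [-0.39241101 -0.13180264 -4.96536106] [0.0253 0.1063 0.3217]
```

Emit:
{"name": "step_arm", "arguments": {
  "deltas": [
    [[0.025,0.106,0],[0,0,0],-1],
    [[0.025,0.106,0.08],[0,0,0],-1],
    [[0.025,0.106,0.16],[0,0,0],-1],
    [[0.025,0.106,0.22],[0,0,0],-1],
    [[0.025,0.106,0.26],[0,0,0],-1],
    [[0.025,0.106,0.28],[0,0,0],-1],
    [[0.025,0.106,0.295],[0,0,0],-1],
    [[0.025,0.106,0.305],[0,0,0],-1],
    [[0.025,0.106,0.305],[0,0,0],-1],
    [[0.025,0.106,0.305],[0,0,0],-1]
  ]
}}

```text
t: 6.47
ee_pos: [475.4, 302.7, 65.9]
orientation: [0.493, 3.102, 0.001]
ft_force: [0.2, -0.5, -5.0]
width: 59.2
grasp_force: 30.0
```

Slow final descent while watching the force.

Emit:
{"name": "step_arm", "arguments": {
  "deltas": [
    [[0,0,0.005],[0,0,0],-1],
    [[0,0,0.01],[0,0,0],-1],
    [[0,0,0.015],[0,0,0],-1],
    [[0,0,0.018],[0,0,0],-1],
    [[0,0,0.018],[0,0,0],-1]
  ]
}}

```text
t: 6.88
ee_pos: [475.1, 302.8, 62.1]
orientation: [0.492, 3.102, 0.001]
ft_force: [-6.0, -4.4, 18.2]
width: 58.9
grasp_force: 30.0
```

Emit:
{"name": "step_arm", "arguments": {
  "deltas": [
    [[0,0,-0.003],[0,0,0],-1],
    [[0,0,-0.003],[0,0,0],-1]
  ]
}}

```text
t: 7.05
ee_pos: [475.0, 302.8, 62.1]
orientation: [0.492, 3.102, 0.001]
ft_force: [-4.3, -2.4, 11.6]
width: 59.2
grasp_force: 30.0
```

Emit:
{"name": "step_arm", "arguments": {
  "deltas": [
    [[0,0,0],[0,0,0],-0.5],
    [[0,0,0],[0,0,0],0],
    [[0,0,0],[0,0,0],0.5],
    [[0,0,0],[0,0,0],0.8],
    [[0,0,0],[0,0,0],1],
    [[0,0,0],[0,0,0],1],
    [[0,0,0],[0,0,0],1],
    [[0,0,0],[0,0,0],1],
    [[0,0,-0.08],[0,0,0],1],
    [[0,0,-0.2],[0,0,0],1],
    [[0,0,-0.3],[0,0,0],1],
    [[0,0,-0.4],[0,0,0],1],
    [[0,0,-0.4],[0,0,0],1]
  ]
}}

```text
t: 8.13
ee_pos: [477.9, 304.5, 186.4]
orientation: [0.491, 3.096, 0.01]
ft_force: [0.6, 0.2, 0.5]
width: 87.6
grasp_force: 0.0
```

```bash
python3 - <<'E'
from h import *
o=get_obs();print(o['t'],o['ee_pos'],o['width'],delta([626,30,160]))
t=get_image("top");s=get_image("scene");cv2.imwrite("pics/s2.png",s["pixels"][:,:,::-1])
for n,d in(("t",t),("s",s)):
  for a,((u,v),r) in reds(d): print(n,a,u,v,ray(d,u,v,81).round(1),"table",ray(d,u,v,59).round(1))
E
```

```text
8.1333 [477.89553268 304.4885918  186.41866108] 87.55478236297057 [-0.7521 -0.7178  0.0875]
t 368.0 393.5 194.875 [623.6  33.9  81. ] table [625.   29.5  59. ]
s 296.5 356.8999938964844 239.6999969482422 [602.5   6.4  81. ] table [623.6  27.3  59. ]
s 248.0 248.5 208.0 [471.2 299.8  81. ] table [488.5 329.4  59. ]
```

View pics/s2.png

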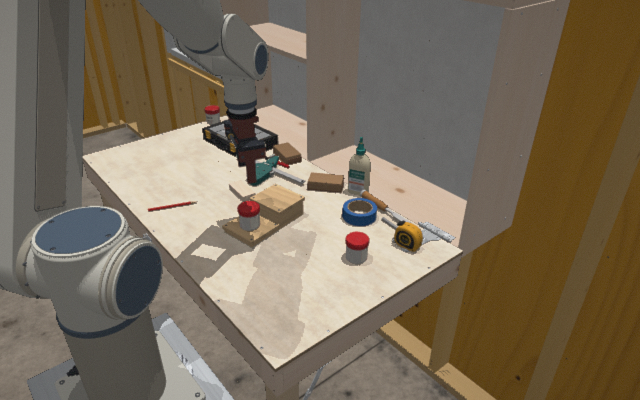

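The first tub stands upright on the low step (lid at 248,208), and the far tub is untouched at (357,240). Next I go for the far tub.

Emit:
{"name": "step_arm", "arguments": {
  "deltas": [
    [[-0.75,-0.72,0],[0,0,0],1],
    [[-0.75,-0.72,0],[0,0,0],1],
    [[-0.75,-0.72,0],[0,0,0],1],
    [[-0.75,-0.72,0],[0,0,0],1],
    [[-0.75,-0.72,0],[0,0,0],1],
    [[-0.75,-0.72,0],[0,0,0],1],
    [[-0.75,-0.72,0.04],[0,0,0],1],
    [[-0.75,-0.72,0.08],[0,0,0],1],
    [[-0.75,-0.72,0.09],[0,0,0],1],
    [[-0.75,-0.72,0.09],[0,0,0],1],
    [[-0.75,-0.72,0.09],[0,0,0],1]
  ]
}}

```text
t: 9.15
ee_pos: [620.6, 28.0, 152.1]
orientation: [-0.492, -3.099, 0.001]
ft_force: [0.4, 0.2, -0.1]
width: 87.6
grasp_force: 0.0
```

```bash
python3 - <<'E'
from h import *
F=[]
for i in range(6): get_image("wrist");F.append(get_obs()['ft_force'])
o=get_obs();print(o['t'],o['ee_pos'],np.mean(F,0),delta([626,30,37]))
E
```

```text
9.45 [621.95068439  28.5766677  154.27126739] [ 0.20572524 -0.36807858  0.20682644] [-0.0111  0.0086  0.3909]
```

Emit:
{"name": "step_arm", "arguments": {
  "deltas": [
    [[-0.01,0.008,0.1],[0,0,0],1],
    [[-0.01,0.008,0.2],[0,0,0],1],
    [[-0.01,0.008,0.28],[0,0,0],1],
    [[-0.01,0.008,0.34],[0,0,0],1],
    [[-0.01,0.008,0.385],[0,0,0],1],
    [[-0.01,0.008,0.385],[0,0,0],1],
    [[-0.01,0.008,0.385],[0,0,0],-1],
    [[-0.01,0.008,0.385],[0,0,0],-1],
    [[-0.01,0.008,0.385],[0,0,0],-1],
    [[-0.01,0.008,0.385],[0,0,0],-1],
    [[-0.01,0.008,0.385],[0,0,0],-1],
    [[-0.01,0.008,0.385],[0,0,0],-1],
    [[-0.01,0.008,0.385],[0,0,0],-1],
    [[-0.01,0.008,0.385],[0,0,0],-1]
  ]
}}

```text
t: 10.62
ee_pos: [626.3, 28.8, 39.4]
orientation: [0.492, 3.101, 0.0]
ft_force: [-1.9, -0.6, 6.5]
width: 59.9
grasp_force: 30.0
```

Emit:
{"name": "step_arm", "arguments": {
  "deltas": [
    [[0,0,-0.03],[0,0,0],-1],
    [[0,0,-0.1],[0,0,0],-1],
    [[0,0,-0.2],[0,0,0],-1],
    [[0,0,-0.3],[0,0,0],-1],
    [[0,0,-0.4],[0,0,0],-1],
    [[0,0,-0.47],[0,0,0],-1],
    [[0,0,-0.5],[0,0,0],-1],
    [[0,0,-0.5],[0,0,0],-1],
    [[0,0,-0.5],[0,0,0],-1]
  ]
}}

```text
t: 11.37
ee_pos: [625.1, 28.9, 187.8]
orientation: [-0.492, -3.102, 0.0]
ft_force: [0.6, -0.2, -2.4]
width: 59.9
grasp_force: 30.0
```

```bash
python3 - <<'E'
from h import *
F=[]
for i in range(8): get_image("wrist");F.append(get_obs()['ft_force'])
o=get_obs();print(o['t'],o['ee_pos'],o['width'],o['grasp_force'],np.mean(F,0),delta([583,324,190]),delta([583,324,101]))
E
```

```text
11.7667 [625.24249031  28.913395   187.30750719] 59.42107984899255 29.999551756773144 [ 0.15567058  0.01149418 -1.6562477 ] [ 0.4385  0.8917 -0.0088] [0.4381 0.8918 0.2879]
```

The far tub weighs about 1.8 N, so it is the lighter one and goes on the high step.

Emit:
{"name": "step_arm", "arguments": {
  "deltas": [
    [[0.05,0.1,0],[0,0,0],-1],
    [[0.1,0.2,0],[0,0,0],-1],
    [[0.16,0.32,0],[0,0,0],-1],
    [[0.21,0.43,0],[0,0,0],-1],
    [[0.27,0.54,0],[0,0,0],-1],
    [[0.32,0.65,0],[0,0,0],-1],
    [[0.37,0.76,0],[0,0,0],-1],
    [[0.41,0.84,0],[0,0,0],-1],
    [[0.44,0.89,0],[0,0,0],-1],
    [[0.44,0.89,0],[0,0,0],-1],
    [[0.44,0.89,0.06],[0,0,0],-1],
    [[0.44,0.89,0.13],[0,0,0],-1],
    [[0.44,0.89,0.19],[0,0,0],-1],
    [[0.44,0.89,0.23],[0,0,0],-1],
    [[0.44,0.89,0.25],[0,0,0],-1],
    [[0.44,0.89,0.26],[0,0,0],-1],
    [[0.44,0.89,0.26],[0,0,0],-1],
    [[0.44,0.89,0.26],[0,0,0],-1]
  ]
}}

```text
t: 13.27
ee_pos: [583.3, 323.7, 111.0]
orientation: [0.493, 3.102, 0.001]
ft_force: [1.0, 0.8, -1.1]
width: 59.8
grasp_force: 30.0
```

Emit:
{"name": "step_arm", "arguments": {
  "deltas": [
    [[0,0,0.006],[0,0,0],-1],
    [[0,0,0.012],[0,0,0],-1],
    [[0,0,0.018],[0,0,0],-1],
    [[0,0,0.023],[0,0,0],-1],
    [[0,0,0.023],[0,0,0],-1]
  ]
}}

```text
t: 13.68
ee_pos: [582.5, 323.6, 103.0]
orientation: [-0.492, -3.102, 0.0]
ft_force: [-0.3, -0.3, -1.4]
width: 59.9
grasp_force: 30.0
```

Emit:
{"name": "step_arm", "arguments": {
  "deltas": [
    [[0,0,0.003],[0,0,0],-1],
    [[0,0,0.006],[0,0,0],-1],
    [[0,0,0.006],[0,0,0],-1]
  ]
}}

```text
t: 13.93
ee_pos: [583.0, 323.7, 101.6]
orientation: [0.492, 3.102, 0.0]
ft_force: [0.9, -0.8, -0.8]
width: 59.5
grasp_force: 30.0
```

Emit:
{"name": "step_arm", "arguments": {
  "deltas": [
    [[0,0,0.003],[0,0,0],-1],
    [[0,0,0.006],[0,0,0],-1],
    [[0,0,0.006],[0,0,0],-1]
  ]
}}

```text
t: 14.18
ee_pos: [583.2, 323.6, 101.4]
orientation: [0.492, 3.102, 0.0]
ft_force: [-2.8, -3.4, 10.8]
width: 59.5
grasp_force: 30.0
```

Contact, so release and retreat.

Emit:
{"name": "step_arm", "arguments": {
  "deltas": [
    [[0,0,0],[0,0,0],-0.5],
    [[0,0,0],[0,0,0],0],
    [[0,0,0],[0,0,0],0.5],
    [[0,0,0],[0,0,0],0.8],
    [[0,0,0],[0,0,0],1],
    [[0,0,0],[0,0,0],1],
    [[0,0,0],[0,0,0],1],
    [[0,0,0],[0,0,0],1],
    [[0,0,-0.08],[0,0,0],1],
    [[0,0,-0.2],[0,0,0],1],
    [[0,0,-0.3],[0,0,0],1],
    [[0,0,-0.4],[0,0,0],1],
    [[0,0,-0.4],[0,0,0],1]
  ]
}}

```text
t: 15.27
ee_pos: [585.8, 325.4, 226.6]
orientation: [0.491, 3.095, 0.01]
ft_force: [0.2, -0.3, 0.0]
width: 87.9
grasp_force: 0.0
```

Emit:
{"name": "step_arm", "arguments": {
  "deltas": [
    [[-0.6,-0.6,0],[0,0,0],1],
    [[-0.6,-0.6,0],[0,0,0],1],
    [[-0.6,-0.6,0],[0,0,0],1],
    [[-0.6,-0.6,0],[0,0,0],1],
    [[-0.6,-0.6,0],[0,0,0],1],
    [[-0.6,-0.6,0],[0,0,0],1],
    [[-0.6,-0.6,0],[0,0,0],1],
    [[-0.6,-0.6,0],[0,0,0],1],
    [[-0.6,-0.6,0],[0,0,0],1]
  ]
}}

```text
t: 16.02
ee_pos: [697.7, 96.8, 219.0]
orientation: [-0.494, -3.101, -0.0]
ft_force: [-1.1, 0.0, 0.0]
width: 87.5
grasp_force: 0.0
```

```bash
python3 - <<'E'
from h import *
o=get_obs();print(o['t'],o['ee_pos'],o['width'])
t=get_image("top");s=get_image("scene")
for n,d in(("t",t),("s",s)):
  for a,((u,v),r) in reds(d): print(n,a,u,v,"low",ray(d,u,v,81).round(1),"high",ray(d,u,v,121).round(1))
a=t["pixels"][120:320,180:440,::-1];b=s["pixels"][120:320,180:440,::-1]
cv2.imwrite("pics/end.png",cv2.resize(np.hstack([a,b]),None,fx=1.5,fy=1.5))
E
```

```text
16.0167 [697.7304574   96.76950373 218.96872568] 87.48407835512494
t 443.5 279.45355224609375 262.0765075683594 low [471.8 303.7  81. ] high [475.4 300.8 121. ]
t 472.5 268.0043029785156 214.445556640625 low [582.8 329.1  81. ] high [581.8 325.2 121. ]
s 256.0 248.5 208.0 low [471.2 299.8  81. ] high [439.9 246.  121. ]
s 219.5 275.5 178.5 low [623.7 386.8  81. ] high [584.2 328.3 121. ]
```

View pics/end.png

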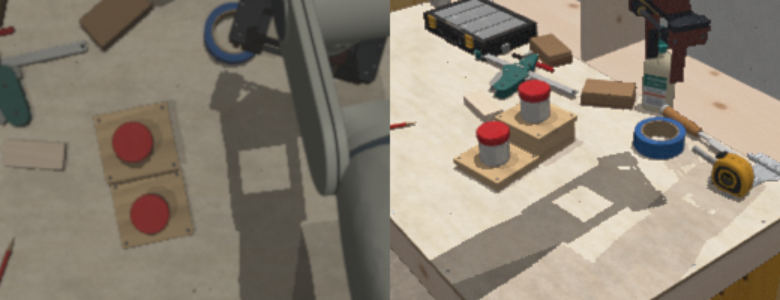

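Both tubs stand upright near the middle of their steps, at about (472,303) and (582,325). The bystanders are undisturbed, so I'm handing in.

```bash
python3 -c "
from workcell import *
print(close_job())"
```

```text
the job is handed in; nothing more can be done
None
```

I stood the heavier tub (about 5.1 N, the one nearer the robot) on the low front step and the lighter one (about 1.8 N) on the high rear step, and handed the job in at about 16 s; the final camera check showed both upright within a few mm of centre and the other things where they were, but the hand-in gave no verdict.

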